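# Pack seven mug lids in a round gift tin

## Robot

A 7-joint arm with a two-finger parallel gripper is mounted at the origin on the work surface. World frame = base frame: x ahead of the robot, y to its left, z up, the work surface at z = 0. Lengths are in m, angles in rad, forces in N, time in s.
With the tool pointing down it reaches from about 0.425 to 0.925 m from the base axis. Payload 6.8 kg.
Tool frame: the origin (TCP) lies midway between the tips of the shut fingers; the grasp point (between the pads) lies 19 mm behind it; z points along the fingers, y is the line along which they close (so a half turn about z gives the same grasp; the last joint's range is limited). The gripper opens to 85 mm and grips with 20 to 120 N. Pads are 22 mm wide; open, the fingers measure 114 mm over their backs; the gripper's body (76 mm by 85 mm) begins 54 mm behind the grasp point. The pads swing forward as they close: fully open they stand 13 mm farther back than shut.
Start: joints at [1.166, 0.477, 0.022, 1.555, -0.011, 1.109, -0.083], TCP at [0.197, -0.646, 0.231] pointing down, gripper open.
Joint ranges: [-2.96, 2.96], [-0.34, 2.1], [-1.41, 1.46], [0.24, 2.44], [-1.37, 4.51], [0.17, 1.92], [-2.96, 2.96]. Speed limits (rad/s): [2.39, 2.39, 3.14, 3.14, 3.14, 3.14, 3.14].

## Interface

Orientations are given as a unit quaternion [w, x, y, z].
In Python, from station import bot gives the robot as it stands.
- The arm moves only by the tool jog_arm, never from a script. Its argument "rows" is a list of rows, each an object of numbers: "fingers": the finger opening in mm, from 0 to 85.4; "x", "y", "z": the shift along the tool's x, y, z in mm; "ax", "ay", "az": the turn, a rotation vector about the tool's x, y, z in degrees. A call has exactly 8 rows; each row shifts and turns the commanded pose from where the row before left it, along the tool's axes as they then stand; what a row does not reach is not made up. A row lasts 1/10 s, in which the tool goes at most 50 mm and 8.59 degrees, less where a joint would pass 70% of its speed; a pose out of reach is approached as far as the arm can. A call with a gripper value outside its range is refused whole. The fingers move at their own pace and stop on an object; "force" is the grip in N (left out, the last holds). Time passes only in rows, so rows that do not move let the fingers close, or fill a call up. It gives the time, the measured TCP pose, the force, the opening and the grip force at its end, in the units of the state.
- bot.get_obs(): the state, without advancing time (a new reading comes with each control period).
- bot.read_camera(name): name is "side" or "top"; returns a dict with "pixels" (480x640x3 uint8, red, green, blue), "vertical_fov" (degrees; the focal length in pixels is half the picture's height over the tangent of half this angle, whatever the lens; pixels are square), "cx", "cy" (the principal point, pixels), "dist_coeffs" ([k1, k2, p1, p2, k3] as OpenCV has them; the pictures are not rectified), "world_from_camera" (4x4, takes a point from camera to world coordinates). Camera axes: x right, y down, z forward; pixel columns grow to the right and rows downward; lengths in m; the calibration is good to about 2 mm. A picture is of the moment at which its call begins. There is no depth.
- bot.hand_in(): hands the job in; it is judged then, once.
The state is a dict: "t": time; "q": joint angles; "joint_vel": joint speeds; "joint_torque": joint torques, N m; "eef_pos": TCP position; "tool_rot": TCP orientation; "contact_force": force on the tool from outside, world axes, zero at the start; "torque": the same for the moment, N m; "gripper_width": opening from 0.0 (shut) to 1.0 (fully open); "grasp_force": force on a finger pad.
Only numpy, scipy, OpenCV 4.12 (cv2) and the standard library are available. Lean on these libraries where they do the work, as an engineer would, in place of code of your own. Each camera call takes 0.05 s, during which the arm holds its last target. There are 200 camera calls.

## Task

Pack all seven green mug lids into the round tin in one flat layer, one in the middle and six around it: move the lid in the tin that sits out of step into a proper place, and add the two lids from the table. Every lid must lie flat on the tin's floor with its knob up and none on top of another; set them down rather than dropping them, and leave the mugs, badges and plant where they are.

Things in the scene. Friction and masses are not known exactly. Their poses are not given: they have to be found in the camera images.
- tin: open round steel tin, fixed to the table, inner radius 112 mm, outer radius 115 mm, 26 mm high, inner floor 3 mm above its origin; origin at the centre of its underside, on the table; z up. It takes exactly one flat layer of seven lids: one in the middle and six around it, centres about 70 to 77 mm from the middle and 60 degrees apart. Its yaw at the start is anything; the lids in it turn with it
- lid_1: plug-in mug lid: dark green disc 70 mm in diameter (radius 35) and 12 mm thick with chamfered lower edge, carrying a pale wooden upright knob on its axis, 22 mm in diameter, from 12 to 42 mm above the underside; about 70 g, round about its z axis; origin at the centre of the underside, z up. Lies flat in the middle of the tin
- lid_2: plug-in mug lid: dark green disc 70 mm in diameter (radius 35) and 12 mm thick with chamfered lower edge, carrying a pale wooden upright knob on its axis, 22 mm in diameter, from 12 to 42 mm above the underside; about 70 g, round about its z axis; origin at the centre of the underside, z up. Lies flat in the tin's outer circle, in place
- lid_3: plug-in mug lid: dark green disc 70 mm in diameter (radius 35) and 12 mm thick with chamfered lower edge, carrying a pale wooden upright knob on its axis, 22 mm in diameter, from 12 to 42 mm above the underside; about 70 g, round about its z axis; origin at the centre of the underside, z up. Lies flat in the outer circle, in place, next to lid_2
- lid_4: plug-in mug lid: dark green disc 70 mm in diameter (radius 35) and 12 mm thick with chamfered lower edge, carrying a pale wooden upright knob on its axis, 22 mm in diameter, from 12 to 42 mm above the underside; about 70 g, round about its z axis; origin at the centre of the underside, z up. Lies flat in the outer circle, in place, next to lid_3
- lid_5: plug-in mug lid: dark green disc 70 mm in diameter (radius 35) and 12 mm thick with chamfered lower edge, carrying a pale wooden upright knob on its axis, 22 mm in diameter, from 12 to 42 mm above the underside; about 70 g, round about its z axis; origin at the centre of the underside, z up. Lies flat in the tin's outer circle but out of step: it sits between two of the three remaining places and blocks both
- lid_6: plug-in mug lid: dark green disc 70 mm in diameter (radius 35) and 12 mm thick with chamfered lower edge, carrying a pale wooden upright knob on its axis, 22 mm in diameter, from 12 to 42 mm above the underside; about 70 g, round about its z axis; origin at the centre of the underside, z up. Stands upright on the open table, beside the tin
- lid_7: plug-in mug lid: dark green disc 70 mm in diameter (radius 35) and 12 mm thick with chamfered lower edge, carrying a pale wooden upright knob on its axis, 22 mm in diameter, from 12 to 42 mm above the underside; about 70 g, round about its z axis; origin at the centre of the underside, z up. Stands upright on the open table, beside the tin
- mug_1: bystander: loose white ceramic mug, 82 mm in diameter and 95 mm high, with a handle at its +y side; origin at the centre of its underside
- mug_2: bystander: loose white ceramic mug, 82 mm in diameter and 95 mm high, with a handle at its +y side; origin at the centre of its underside
- badge_1: bystander: loose round pink badge, 58 mm in diameter and 8 mm thick, lying flat; origin at the centre of its underside
- badge_2: bystander: loose round purple badge, 58 mm in diameter and 8 mm thick, lying flat; origin at the centre of its underside
- badge_3: bystander: loose round pink badge, 58 mm in diameter and 8 mm thick, lying flat; origin at the centre of its underside
- plant: bystander: loose seedling in a terracotta pot, 84 mm in diameter and 70 mm high, leaves to about 150 mm; origin at the centre of its underside
Not all that is in view belongs to the job. Leave any turquoise look-alike of the lid_4 alone. What is shaped like the lid_5 but red is not meant.

How it is judged:
At the end, for the whole second after the job is handed in: All seven lids are inside the tin, each with its underside within 3 mm of the tin's inner floor, its axis within 0.06 rad of upright with the knob up, its centre within 80 mm of the tin's centre, and at rest (z of lid_1 in the frame of tin between 0 and 0.006 m and horizontal distance between each of lid_1, lid_2, lid_3, lid_4, lid_5, lid_6, lid_7 and tin below 0.08 m and angle between each of lid_1, lid_2, lid_3, lid_4, lid_5, lid_6, lid_7's own z axis and vertical below 0.06 rad and linear speed of each of lid_1, lid_2, lid_3, lid_4, lid_5, lid_6, lid_7 below 0.02 m/s and z of lid_2 in the frame of tin between 0 and 0.006 m and z of lid_3 in the frame of tin between 0 and 0.006 m and z of lid_4 in the frame of tin between 0 and 0.006 m and z of lid_5 in the frame of tin between 0 and 0.006 m and z of lid_6 in the frame of tin between 0 and 0.006 m and z of lid_7 in the frame of tin between 0 and 0.006 m); the robot touches nothing.
It fails at once if a bystander (mug, badge or plant) is shifted by more than 30 mm (distance of any of mug_1, mug_2, badge_1, badge_2, badge_3, plant from where it was at the start of the episode above 0.03 m).
It fails at once if a lid falls freely while its underside is more than 60 mm above the table (dropped) ((height (world z) of lid_1 above 0.06 m and contact force between lid_1 and anything else below 0.02 N) or (height (world z) of lid_2 above 0.06 m and contact force between lid_2 and anything else below 0.02 N) or (height (world z) of lid_3 above 0.06 m and contact force between lid_3 and anything else below 0.02 N) or (height (world z) of lid_4 above 0.06 m and contact force between lid_4 and anything else below 0.02 N) or (height (world z) of lid_5 above 0.06 m and contact force between lid_5 and anything else below 0.02 N) or (height (world z) of lid_6 above 0.06 m and contact force between lid_6 and anything else below 0.02 N) or (height (world z) of lid_7 above 0.06 m and contact force between lid_7 and anything else below 0.02 N)).
It also fails if it takes over 64 s, if anything falls off the work surface, if the arm or the gripper's body presses on something with over 40 N, if the wrist force passes 120 N, or if a joint passes its speed limit or range.

## Working session

There is one attempt and no reset: what is moved stays moved. The work goes in short steps, Python scripts to look and compute and a tool call to move; the robot and the scene stay as the last step left them, time stands still between calls to the robot, and variables do not carry over. Pictures are saved under pics/ and viewed, at most 10 in all, crops included, and the job is handed in when it is done.

Besides the shell and the picture viewer there is one more tool, called after "Emit:" as name([rows], argument=value, ...), one row to a line, values as JSON. jog_arm: Moves the arm, as the interface text tells. Its arguments: {"type":"object","properties":{"rows":{"type":"array","items":{"type":"object","properties":{"fingers":{"type":"number"},"x":{"type":"number"},"y":{"type":"number"},"z":{"type":"number"},"ax":{"type":"number"},"ay":{"type":"number"},"az":{"type":"number"}}}},"force":{"type":"number"}},"required":["rows"]}

```bash
ls; mkdir -p pics
cat > h.py <<'E'
import numpy as np,cv2
from station import bot
def cam(n):
    c=bot.read_camera(n);f=240/np.tan(np.radians(c["vertical_fov"])/2)
    c["K"]=np.array([[f,0,c["cx"]],[0,f,c["cy"]],[0,0,1.]]);c["d"]=np.array(c["dist_coeffs"],float);c["T"]=np.array(c["world_from_camera"]);return c
def save(c,p): cv2.imwrite(p,c["pixels"][:,:,::-1])
def px2w(c,uv,z):
    p=cv2.undistortPoints(np.array(uv,float).reshape(-1,1,2),c["K"],c["d"]).reshape(-1,2)
    d=np.c_[p,np.ones(len(p))]@c["T"][:3,:3].T;o=c["T"][:3,3]
    z=np.broadcast_to(np.asarray(z,float),(len(p),));return o+d*((z-o[2])/d[:,2])[:,None]
def w2px(c,P):
    Ti=np.linalg.inv(c["T"]);return cv2.projectPoints(np.array(P,float).reshape(-1,1,3),cv2.Rodrigues(Ti[:3,:3])[0],Ti[:3,3],c["K"],c["d"])[0].reshape(-1,2)
E
python3 - <<'E'
from h import *
for n in("top","side"):
    c=cam(n);save(c,f"pics/{n}0.png");print(n,c["vertical_fov"],c["d"],c["T"].round(3).tolist())
print(bot.get_obs())
E
```

```text
pics
top 49.06797422354245 [0.04423338 0.         0.         0.         0.        ] [[0.011, -0.995, 0.099, 0.422], [-1.0, -0.012, -0.007, 0.017], [0.008, -0.099, -0.995, 1.286], [0.0, 0.0, 0.0, 1.0]]
side 55.61224232669708 [-0.06852725  0.          0.          0.          0.        ] [[-0.94, -0.193, 0.282, 0.269], [-0.342, 0.551, -0.761, 0.753], [-0.008, -0.812, -0.584, 0.601], [0.0, 0.0, 0.0, 1.0]]
{'t': 0.1, 'q': array([ 1.16589897,  0.4777379 ,  0.02232313,  1.55628776, -0.01150886,
        1.10929926, -0.08310482]), 'joint_vel': array([-0.00065935, -0.00172186, -0.00137563, -0.00248595,  0.00151839,
        0.00012812,  0.00023681]), 'joint_torque': array([ 4.64592522e-03, -5.97762394e+01,  1.61401045e+00, -2.81951523e+01,
        1.28311422e-02,  5.05822143e-03,  1.08187839e-05]), 'eef_pos': array([ 0.19726948, -0.64500543,  0.2304362 ]), 'tool_rot': array([-7.84592470e-04,  9.89006627e-01,  1.47869023e-01, -1.67632511e-04]), 'contact_force': array([-1.08563676, -0.44167077, -0.00806407]), 'torque': array([ 0.01830875,  0.02657442, -0.02373341]), 'grasp_force': 0.0, 'gripper_width': 0.9997160650378895}
```

View pics/top0.png

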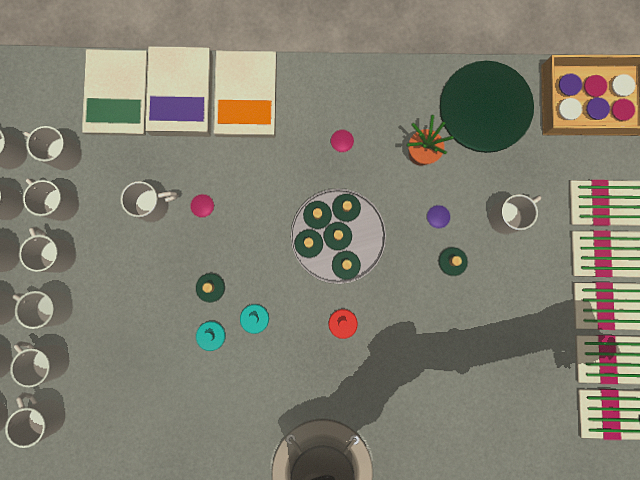

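View pics/side0.png

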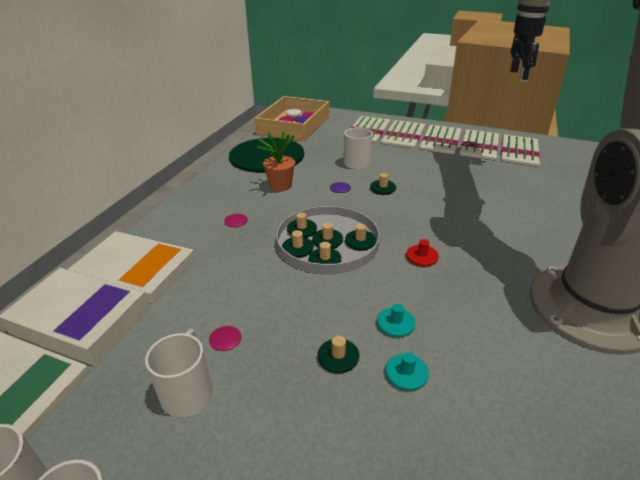

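The top view shows the tin at (338,236) with lids at (338,235), (317,213), (347,207), (309,242) and (346,265). The table lids are at (210,287) and (453,261). The turquoise and red look-alikes are below, and the side view agrees.

```bash
cat > meas.py <<'E'
from h import *
def blobs(m,a0):
    n,l,s,ce=cv2.connectedComponentsWithStats(m.astype(np.uint8),connectivity=4);return [(ce[i],s[i,4]) for i in range(1,n) if s[i,4]>=a0]
def knobs(c,box):
    h=cv2.cvtColor(c["pixels"],cv2.COLOR_RGB2HSV).astype(int)
    m=(h[...,0]>8)&(h[...,0]<25)&(h[...,1]>90)&(h[...,2]>120)
    x0,y0,x1,y1=box;k=np.zeros_like(m);k[y0:y1,x0:x1]=1
    return blobs(m&k,25)
def discs(c,box):
    h=cv2.cvtColor(c["pixels"],cv2.COLOR_RGB2HSV).astype(int)
    m=((h[...,0]>60)&(h[...,0]<95)&(h[...,1]>90)&(h[...,2]<110))|((h[...,0]>8)&(h[...,0]<25)&(h[...,1]>90)&(h[...,2]>120))
    x0,y0,x1,y1=box;k=np.zeros_like(m);k[y0:y1,x0:x1]=1
    m=cv2.erode((m&k).astype(np.uint8),np.ones((3,3)))
    return blobs(m,150)
E
python3 - <<'E'
from meas import *
c=cam("top");box=(180,180,480,310)
for u,a in knobs(c,box): 
  z=.04 if u[0]<280 or u[0]>400 else .043
  print("knob",u.round(1),a,px2w(c,u,z)[0].round(4))
for u,a in discs(c,box):
  print("disc",u.round(1),a,px2w(c,u,.012 if u[0]<280 or u[0]>400 else .015)[0].round(4))
# tin rim: fit by circle edge hits
g=cv2.cvtColor(c["pixels"],cv2.COLOR_RGB2GRAY).astype(float);gx=cv2.Sobel(g,6,1,0);gy=cv2.Sobel(g,6,0,1);M=cv2.GaussianBlur(np.hypot(gx,gy),(0,0),.8).astype(np.float32)
from scipy.optimize import minimize
t=np.linspace(0,2*np.pi,240)
o=px2w(c,[338,236],.026)[0]
best=[]
for dx in np.arange(-.012,.0121,.001):
  for dy in np.arange(-.012,.0121,.001):
    for r in (.112,.1135,.115):
      p=w2px(c,np.c_[o[0]+dx+r*np.cos(t),o[1]+dy+r*np.sin(t),0*t+.026]).astype(np.float32)
      best.append((cv2.remap(M,p[:,0],p[:,1],1).mean(),o[0]+dx,o[1]+dy,r))
for b in sorted(best)[-5:]: print(np.round(b,4))
# side: knobs
s=cam("side")
for u,a in knobs(s,(270,160,420,370)): print("side",u.round(1),a,px2w(s,u,.028)[0].round(4))
E
```

```text
knob [346.8 205.3] 73 [ 0.6204 -0.0514  0.043 ]
knob [317.  212.6] 75 [0.6019 0.0197 0.043 ]
knob [337.8 234.5] 73 [ 0.5499 -0.0305  0.043 ]
knob [308.2 242. ] 75 [0.5313 0.0397 0.043 ]
knob [456.3 260.4] 78 [ 0.492  -0.3116  0.04  ]
knob [346.2 264.4] 72 [ 0.4793 -0.0507  0.043 ]
knob [206.9 287.3] 77 [0.422  0.2762 0.04  ]
disc [451.5 264.1] 150 [ 0.4844 -0.3073  0.012 ]
disc [211.6 288.7] 198 [0.4189 0.2706 0.012 ]
[ 1.703298e+02  5.492000e-01 -2.850000e-02  1.120000e-01]
[ 1.703348e+02  5.502000e-01 -2.950000e-02  1.120000e-01]
[ 1.706818e+02  5.512000e-01 -2.750000e-02  1.120000e-01]
[ 1.709034e+02  5.502000e-01 -2.850000e-02  1.120000e-01]
[ 1.710255e+02  5.502000e-01 -2.750000e-02  1.120000e-01]
side [284.3 165. ] 146 [ 0.7735 -0.3069  0.028 ]
side [384.1 178.3] 67 [ 0.4884 -0.3213  0.028 ]
side [301.4 219.7] 120 [ 0.6207 -0.0593  0.028 ]
side [327.4 230.2] 120 [ 0.5495 -0.0389  0.028 ]
side [360.9 231. ] 120 [ 0.4781 -0.0606  0.028 ]
side [297.5 237.9] 124 [0.6013 0.0108 0.028 ]
side [325.1 249.7] 142 [0.5299 0.0313 0.028 ]
side [339.1 344.9] 199 [0.42   0.2701 0.028 ]
```

Emit:
jog_arm([
  {"x": 37, "y": -23, "fingers": 40},
  {"x": 37, "y": -23, "fingers": 40},
  {"x": 37, "y": -23, "fingers": 40},
  {"x": 37, "y": -23, "fingers": 40},
  {"x": 37, "y": -23, "fingers": 40},
  {"x": 37, "y": -23, "fingers": 40},
  {"x": 37, "y": -23, "fingers": 40},
  {"x": 37, "y": -23, "fingers": 40},
], force=30)

```text
invalid input
```

```bash
cat > go.py <<'E'
# go.py x y z : remaining shift in tool mm
import sys;from station import bot;import numpy as np
from scipy.spatial.transform import Rotation as R
o=bot.get_obs();q=o["tool_rot"];r=R.from_quat([q[1],q[2],q[3],q[0]])
print("t",round(o["t"],2),"pos",o["eef_pos"].round(4),"z",r.as_matrix()[:,2].round(4),"phi",np.degrees(np.arctan2(r.as_matrix()[1,0],r.as_matrix()[0,0])).round(2),"w",round(o["gripper_width"]*85.4,1),"gf",round(o["grasp_force"],1),"F",o["contact_force"].round(1))
a=list(map(float,sys.argv[1:]))
for i in range(0,len(a),3): print("d",(1000*r.inv().apply(np.array(a[i:i+3])-o["eef_pos"])).round(1))
E
python3 go.py .492 -.312 .12
```

```text
t 0.2 pos [ 0.1973 -0.6451  0.2307] z [-4.0e-04  1.1e-03 -1.0e+00] phi 17.01 w 85.4 gf 0.0 F [ 0.   0.2 -1.1]
d [ 379.3 -232.2  110.9]
```

Emit:
jog_arm([
  {"x": 37, "y": -23, "z": 0, "ax": 0, "ay": 0, "az": 0, "fingers": 40},
  {"x": 37, "y": -23, "z": 0, "ax": 0, "ay": 0, "az": 0, "fingers": 40},
  {"x": 37, "y": -23, "z": 0, "ax": 0, "ay": 0, "az": 0, "fingers": 40},
  {"x": 37, "y": -23, "z": 0, "ax": 0, "ay": 0, "az": 0, "fingers": 40},
  {"x": 37, "y": -23, "z": 0, "ax": 0, "ay": 0, "az": 0, "fingers": 40},
  {"x": 37, "y": -23, "z": 0, "ax": 0, "ay": 0, "az": 0, "fingers": 40},
  {"x": 37, "y": -23, "z": 0, "ax": 0, "ay": 0, "az": 0, "fingers": 40},
  {"x": 37, "y": -23, "z": 0, "ax": 0, "ay": 0, "az": 0, "fingers": 40},
], force=30)

```text
t: 1.0
eef_pos: [0.4275, -0.3815, 0.2313]
tool_rot: [0.0, 0.989, 0.148, 0.0]
contact_force: [1.2, 0.1, 0.4]
gripper_width: 0.467
grasp_force: 0.0
```

```bash
python3 go.py .492 -.312 .12
```

```text
t 1.0 pos [ 0.4275 -0.3815  0.2313] z [ 0.e+00 -2.e-04 -1.e+00] phi 17.0 w 39.9 gf 0.0 F [1.2 0.1 0.4]
d [ 82.  -47.6 111.3]
```

Emit:
jog_arm([
  {"x": 41, "y": -24, "z": 0, "ax": 0, "ay": 0, "az": 0, "fingers": 40},
  {"x": 41, "y": -24, "z": 0, "ax": 0, "ay": 0, "az": 0, "fingers": 40},
  {"x": 0, "y": 0, "z": 24, "ax": 0, "ay": 0, "az": -8, "fingers": 40},
  {"x": 0, "y": 0, "z": 24, "ax": 0, "ay": 0, "az": -8, "fingers": 40},
  {"x": 0, "y": 0, "z": 24, "ax": 0, "ay": 0, "az": -8, "fingers": 40},
  {"x": 0, "y": 0, "z": 24, "ax": 0, "ay": 0, "az": -8, "fingers": 40},
  {"x": 0, "y": 0, "z": 24, "ax": 0, "ay": 0, "az": -8, "fingers": 40},
  {"x": 0, "y": 0, "z": 20, "ax": 0, "ay": 0, "az": 0, "fingers": 40},
], force=30)

```text
t: 1.8
eef_pos: [0.4905, -0.313, 0.0899]
tool_rot: [-0.001, 0.878, 0.479, -0.0]
contact_force: [-0.1, 0.0, -0.2]
gripper_width: 0.463
grasp_force: 0.0
```

```bash
python3 go.py .492 -.312 .017
python3 - <<'E'
from h import *
c=cam("side");t=cam("top")
def crop(c,P,s=8,w=50,h=37):
    u,v=w2px(c,P)[0].astype(int);print(u,v)
    return cv2.resize(c["pixels"][max(v-h,0):v+h,u-w:u+w,::-1],(400,296),interpolation=cv2.INTER_CUBIC)
cv2.imwrite("pics/c1.png",np.hstack([crop(c,[.492,-.312,.05],w=40,h=30),crop(t,[.492,-.312,.05])]))
E
```

```text
t 1.8 pos [ 0.4905 -0.313   0.0899] z [-8.e-04  8.e-04 -1.e+00] phi 57.22 w 39.5 gf 0.0 F [-0.1  0.  -0.2]
d [ 1.6  0.8 72.9]
382 172
457 260
```

View pics/c1.png

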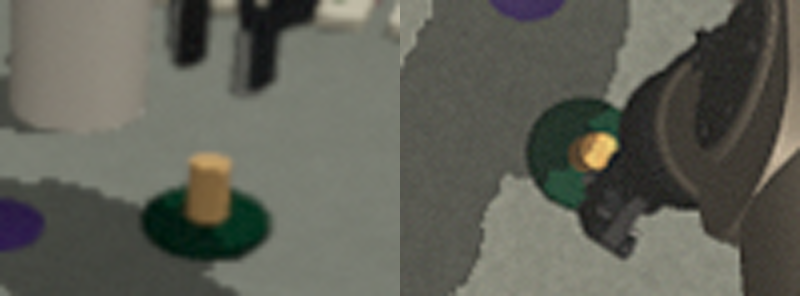

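Left crop (side): the fingers are open above the lid, finger mid at about (386,157) and the knob top at (384,174). Right crop (top): the lid is partly hidden by the hand.

Run:
```python
from h import *
c=cam("side")
print(w2px(c,[.4905,-.313,.0899]),px2w(c,[[384,174.5],[383.2,186.4]],[.042,.012]).round(4))
print(w2px(c,[[.492,-.312,.042],[.492,-.312,.012]]))
```

```text
[[384.22392248 158.28602904]] [[ 0.4884 -0.3159  0.042 ]
 [ 0.486  -0.3056  0.012 ]]
[[382.33877197 174.93417478]
 [381.59235148 184.94606962]]
```

Emit:
jog_arm([
  {"x": 1, "y": 1, "z": 20, "ax": 0, "ay": 0, "az": 0, "fingers": 40},
  {"x": 0, "y": 0, "z": 24, "ax": 0, "ay": 0, "az": 0, "fingers": 40},
  {"x": 0, "y": 0, "z": 20, "ax": 0, "ay": 0, "az": 0, "fingers": 40},
  {"x": 0, "y": 0, "z": 10, "ax": 0, "ay": 0, "az": 0, "fingers": 40},
  {"x": 0, "y": 0, "z": 0, "ax": 0, "ay": 0, "az": 0, "fingers": 10},
  {"x": 0, "y": 0, "z": 0, "ax": 0, "ay": 0, "az": 0, "fingers": 10},
  {"x": 0, "y": 0, "z": 0, "ax": 0, "ay": 0, "az": 0, "fingers": 10},
  {"x": 0, "y": 0, "z": 0, "ax": 0, "ay": 0, "az": 0, "fingers": 10},
], force=30)

```text
t: 2.75
eef_pos: [0.4931, -0.3132, 0.0183]
tool_rot: [0.001, 0.879, 0.477, 0.0]
contact_force: [-0.1, 0.3, -0.9]
gripper_width: 0.245
grasp_force: 29.7
```

```bash
python3 go.py .5678 -.1008 .05
```

```text
t 2.75 pos [ 0.4931 -0.3132  0.0183] z [ 1.5e-03 -9.0e-04 -1.0e+00] phi 57.0 w 20.9 gf 29.7 F [-0.1  0.3 -0.9]
d [218.8 -53.  -31.7]
```

Emit:
jog_arm([
  {"x": 0, "y": 0, "z": -30, "ax": 0, "ay": 0, "az": 0, "fingers": 10},
  {"x": 27, "y": -6, "z": -10, "ax": 0, "ay": 0, "az": 0, "fingers": 10},
  {"x": 40, "y": -10, "z": 0, "ax": 0, "ay": 0, "az": 0, "fingers": 10},
  {"x": 40, "y": -10, "z": 0, "ax": 0, "ay": 0, "az": 0, "fingers": 10},
  {"x": 40, "y": -10, "z": 0, "ax": 0, "ay": 0, "az": 0, "fingers": 10},
  {"x": 40, "y": -10, "z": 0, "ax": 0, "ay": 0, "az": 0, "fingers": 10},
  {"x": 32, "y": -7, "z": 0, "ax": 0, "ay": 0, "az": 0, "fingers": 10},
  {"x": 0, "y": 0, "z": 0, "ax": 0, "ay": 0, "az": 0, "fingers": 10},
])

```text
t: 3.55
eef_pos: [0.5697, -0.0934, 0.0584]
tool_rot: [-0.001, 0.877, 0.481, 0.002]
contact_force: [0.1, 0.3, 0.4]
gripper_width: 0.243
grasp_force: 29.7
```

```bash
python3 go.py .5678 -.1008 .021
python3 - <<'E'
from meas import *
c=cam("side");t=cam("top");save(c,"pics/s2.png")
cv2.imwrite("pics/c2.png",np.hstack([cv2.resize(c["pixels"][170:290,250:410,::-1],(400,300),interpolation=2),cv2.resize(t["pixels"][175:295,270:430,::-1],(400,300),interpolation=2)]))
E
```

```text
t 3.55 pos [ 0.5697 -0.0934  0.0584] z [ 0.0032  0.0034 -1.    ] phi 57.49 w 20.7 gf 29.7 F [0.1 0.3 0.4]
d [-7.4  2.3 37.3]
```

View pics/c2.png

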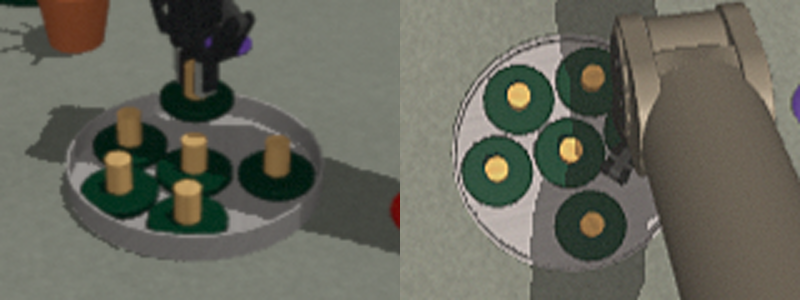

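The lid is held level above the far side of the tin. In the side crop it sits at about (197,100), behind the middle lid, and the top view is mostly hidden by the arm.

```bash
python3 go.py .5678 -.1008 .021
python3 - <<'E'
from meas import *
c=cam("side")
for u,a in discs(c,(260,180,400,280)): print("disc",u.round(1),a)
for u,a in knobs(c,(260,180,400,280)): print("knob",u.round(1),a)
print(w2px(c,[.5678,-.1008,.052]),w2px(c,[.5678,-.1008,.046]))
E
```

```text
t 3.65 pos [ 0.5677 -0.0994  0.0578] z [ 7.e-04 -1.e-04 -1.e+00] phi 57.12 w 21.1 gf 29.7 F [ 0.3 -1.5  0.4]
d [-1.1  0.8 36.8]
disc [329.2 210.4] 170
disc [306.4 243.6] 464
disc [335.2 247.7] 163
disc [359.7 241.5] 231
knob [300.7 221.2] 83
knob [327.3 230.2] 128
knob [359.8 233.5] 57
knob [297.3 238.1] 132
knob [325.1 249.7] 142
[[328.87413633 205.94857767]] [[328.87368352 208.15851152]]
```

```bash
cat > fit.py <<'E'
from meas import *
def bottom(c,P):  # lower-edge fit: P=disc centre xy, underside z; search xy so that outline of top/bottom circles meets green edge
    h=cv2.cvtColor(c["pixels"],cv2.COLOR_RGB2HSV).astype(int)
    m=((h[...,0]>60)&(h[...,0]<95)&(h[...,1]>80)&(h[...,2]<120)).astype(np.float32)
    m=cv2.GaussianBlur(m,(0,0),.6)
    Q=c["T"][:3,3][:2]-np.array(P[:2]);a0=np.arctan2(Q[1],Q[0]);t=a0+np.radians(np.linspace(-100,100,80))
    best=(-9,)
    for dx in np.arange(-.01,.0101,.001):
        for dy in np.arange(-.012,.0121,.001):
            s=0
            for r,sg in((.033,1),(.037,-1)):
                p=w2px(c,np.c_[P[0]+dx+r*np.cos(t),P[1]+dy+r*np.sin(t),0*t+P[2]+.006]).astype(np.float32)
                s+=sg*cv2.remap(m,p[:,0],p[:,1],1).mean()
            if s>best[0]: best=(s,dx,dy)
    return np.round(best,3)
E
python3 - <<'E'
from fit import *
c=cam("side")
for n,P in dict(A=(.6204,-.0514,.003),B=(.6019,.0197,.003),C=(.5313,.0397,.003),D=(.4793,-.0507,.003),M=(.5499,-.0305,.003),held=(.5678,-.1008,.042),L7=(.422,.2762,0)).items(): print(n,bottom(c,P))
E
```

```text
A [ 0.277 -0.    -0.005]
B [ 0.368 -0.    -0.011]
C [ 0.309 -0.    -0.012]
D [ 0.532 -0.002 -0.002]
M [ 0.32  -0.002 -0.004]
held [ 0.501 -0.004  0.002]
L7 [ 0.825 -0.001 -0.003]
```

Emit:
jog_arm([
  {"x": -1, "y": 2, "z": 6, "ax": 0, "ay": 0, "az": 0, "fingers": 10},
  {"x": 0, "y": 0, "z": 12, "ax": 0, "ay": 0, "az": 0, "fingers": 10},
  {"x": 0, "y": 0, "z": 9, "ax": 0, "ay": 0, "az": 0, "fingers": 10},
  {"x": 0, "y": 0, "z": 6, "ax": 0, "ay": 0, "az": 0, "fingers": 10},
  {"x": 0, "y": 0, "z": 3, "ax": 0, "ay": 0, "az": 0, "fingers": 10},
  {"x": 0, "y": 0, "z": 0.5, "ax": 0, "ay": 0, "az": 0, "fingers": 10},
  {"x": 0, "y": 0, "z": 0, "ax": 0, "ay": 0, "az": 0, "fingers": 10},
  {"x": 0, "y": 0, "z": 0, "ax": 0, "ay": 0, "az": 0, "fingers": 10},
])

```text
t: 4.55
eef_pos: [0.5673, -0.1023, 0.0208]
tool_rot: [-0.0, 0.879, 0.477, -0.001]
contact_force: [-4.4, -0.6, 5.1]
gripper_width: 0.248
grasp_force: 30.4
```

```bash
python3 go.py .569 -.1015 .0213
```

```text
t 4.55 pos [ 0.5673 -0.1023  0.0208] z [-2.1e-03 -3.0e-04 -1.0e+00] phi 56.99 w 21.2 gf 30.4 F [-4.4 -0.6  5.1]
d [ 1.6  0.9 -0.5]
```

Emit:
jog_arm([
  {"x": 0, "y": 0, "z": 0, "ax": 0, "ay": 0, "az": 0, "fingers": 38},
  {"x": 0, "y": 0, "z": 0, "ax": 0, "ay": 0, "az": 0, "fingers": 38},
  {"x": 0, "y": 0, "z": -20, "ax": 0, "ay": 0, "az": 0, "fingers": 38},
  {"x": 0, "y": 0, "z": -40, "ax": 0, "ay": 0, "az": 0, "fingers": 38},
  {"x": -1.5, "y": -34, "z": 0, "ax": 0, "ay": 0, "az": 0, "fingers": 38},
  {"x": -1.5, "y": -34, "z": 0, "ax": 0, "ay": 0, "az": 0, "fingers": 38},
  {"x": -1.5, "y": -34, "z": 0, "ax": 0, "ay": 0, "az": 0, "fingers": 38},
  {"x": 0, "y": 0, "z": 0, "ax": 0, "ay": 0, "az": 0, "fingers": 38},
])

```text
t: 5.35
eef_pos: [0.4763, -0.0483, 0.0804]
tool_rot: [-0.001, 0.878, 0.479, -0.002]
contact_force: [-0.1, -0.2, -0.8]
gripper_width: 0.444
grasp_force: 0.0
```

```bash
python3 - <<'E'
from fit import *
c=cam("side");t=cam("top")
for u,a in knobs(t,(280,180,400,290)): print("knob",u.round(1),a,px2w(t,u,.043)[0].round(4))
for u,a in knobs(c,(260,180,400,280)): print("side",u.round(1),a,px2w(c,u,.031)[0].round(4))
for n,P in dict(A=(.6204,-.0514,.003),new=(.5678,-.1008,.003)).items(): print(n,bottom(c,P))
E
python3 go.py .4793 -.0507 .0195
```

```text
knob [346.9 205.1] 66 [ 0.621  -0.0515  0.043 ]
knob [317.1 212.9] 67 [0.6013 0.0195 0.043 ]
knob [308.2 242. ] 75 [0.5313 0.0397 0.043 ]
side [331.1 212.4] 102 [ 0.5647 -0.1077  0.031 ]
side [300.7 220.6] 92 [ 0.6189 -0.051   0.031 ]
side [326.3 231.6] 77 [ 0.5485 -0.0286  0.031 ]
side [359.6 232.1] 75 [ 0.4785 -0.0509  0.031 ]
side [297.4 239.5] 96 [0.5973 0.0202 0.031 ]
side [325.1 249.6] 145 [0.5286 0.0349 0.031 ]
A [ 0.268 -0.001 -0.005]
new [ 0.354 -0.002 -0.005]
t 5.45 pos [ 0.4806 -0.0502  0.0811] z [ 9.e-04 -2.e-04 -1.e+00] phi 57.07 w 37.6 gf 0.0 F [ 0.8 -1.  -0. ]
d [-1.2 -0.9 61.6]
```

Emit:
jog_arm([
  {"x": -1, "y": -1, "z": 15, "ax": 0, "ay": 0, "az": 0, "fingers": 38},
  {"x": 0, "y": 0, "z": 20, "ax": 0, "ay": 0, "az": 0, "fingers": 38},
  {"x": 0, "y": 0, "z": 16, "ax": 0, "ay": 0, "az": 0, "fingers": 38},
  {"x": 0, "y": 0, "z": 9, "ax": 0, "ay": 0, "az": 0, "fingers": 38},
  {"x": 0, "y": 0, "z": 0, "ax": 0, "ay": 0, "az": 0, "fingers": 10},
  {"x": 0, "y": 0, "z": 0, "ax": 0, "ay": 0, "az": 0, "fingers": 10},
  {"x": 0, "y": 0, "z": 0, "ax": 0, "ay": 0, "az": 0, "fingers": 10},
  {"x": 0, "y": 0, "z": 0, "ax": 0, "ay": 0, "az": 0, "fingers": 10},
], force=30)

```text
t: 6.25
eef_pos: [0.4796, -0.0508, 0.0214]
tool_rot: [0.0, 0.879, 0.477, 0.001]
contact_force: [0.1, -0.6, -1.3]
gripper_width: 0.244
grasp_force: 29.4
```

```bash
python3 go.py .4971 -.0806 .0213
```

```text
t 6.25 pos [ 0.4796 -0.0508  0.0214] z [ 1.4e-03 -1.0e-04 -1.0e+00] phi 57.0 w 20.8 gf 29.4 F [ 0.1 -0.6 -1.3]
d [-15.5  30.9   0.2]
```

Emit:
jog_arm([
  {"x": 0, "y": 0, "z": -25, "ax": 0, "ay": 0, "az": 0, "fingers": 10},
  {"x": -5, "y": 10, "z": 0, "ax": 0, "ay": 0, "az": 0, "fingers": 10},
  {"x": -7, "y": 14, "z": 0, "ax": 0, "ay": 0, "az": 0, "fingers": 10},
  {"x": -3.5, "y": 7, "z": 0, "ax": 0, "ay": 0, "az": 0, "fingers": 10},
  {"x": 0, "y": 0, "z": 0, "ax": 0, "ay": 0, "az": 0, "fingers": 10},
  {"x": 0, "y": 0, "z": 8, "ax": 0, "ay": 0, "az": 0, "fingers": 10},
  {"x": 0, "y": 0, "z": 5, "ax": 0, "ay": 0, "az": 0, "fingers": 10},
  {"x": 0, "y": 0, "z": 0, "ax": 0, "ay": 0, "az": 0, "fingers": 10},
])

```text
t: 7.05
eef_pos: [0.4953, -0.08, 0.0315]
tool_rot: [-0.001, 0.879, 0.478, -0.001]
contact_force: [-0.8, 0.9, -0.5]
gripper_width: 0.245
grasp_force: 29.8
```

```bash
python3 go.py .4971 -.0806 .0213
```

```text
t 7.05 pos [ 0.4953 -0.08    0.0315] z [-2.6e-03  5.0e-04 -1.0e+00] phi 57.06 w 21.0 gf 29.8 F [-0.8  0.9 -0.5]
d [ 0.4  1.9 10.2]
```

Emit:
jog_arm([
  {"x": 0, "y": 1, "z": 4, "ax": 0, "ay": 0, "az": 0, "fingers": 10},
  {"x": 0, "y": 0, "z": 4, "ax": 0, "ay": 0, "az": 0, "fingers": 10},
  {"x": 0, "y": 0, "z": 3, "ax": 0, "ay": 0, "az": 0, "fingers": 10},
  {"x": 0, "y": 0, "z": 0.5, "ax": 0, "ay": 0, "az": 0, "fingers": 10},
  {"x": 0, "y": 0, "z": 0, "ax": 0, "ay": 0, "az": 0, "fingers": 10},
  {"x": 0, "y": 0, "z": 0, "ax": 0, "ay": 0, "az": 0, "fingers": 10},
  {"x": 0, "y": 0, "z": 0, "ax": 0, "ay": 0, "az": 0, "fingers": 38},
  {"x": 0, "y": 0, "z": 0, "ax": 0, "ay": 0, "az": 0, "fingers": 38},
])

```text
t: 7.85
eef_pos: [0.4976, -0.0812, 0.0215]
tool_rot: [0.0, 0.879, 0.477, 0.0]
contact_force: [0.7, -0.8, -0.5]
gripper_width: 0.445
grasp_force: 0.0
```

```bash
python3 go.py .422 .2762 .1
```

```text
t 7.85 pos [ 0.4976 -0.0812  0.0215] z [ 6.e-04 -1.e-04 -1.e+00] phi 57.0 w 38.0 gf 0.0 F [ 0.7 -0.8 -0.5]
d [ 258.6 -258.   -78.5]
```

Emit:
jog_arm([
  {"x": 0, "y": 0, "z": -30, "ax": 0, "ay": 0, "az": 0, "fingers": 40},
  {"x": 0, "y": 0, "z": -40, "ax": 0, "ay": 0, "az": 0, "fingers": 40},
  {"x": 28, "y": -28, "z": -5, "ax": 0, "ay": 0, "az": 0, "fingers": 40},
  {"x": 30, "y": -30, "z": 0, "ax": 0, "ay": 0, "az": 0, "fingers": 40},
  {"x": 30, "y": -30, "z": 0, "ax": 0, "ay": 0, "az": 0, "fingers": 40},
  {"x": 30, "y": -30, "z": 0, "ax": 0, "ay": 0, "az": 0, "fingers": 40},
  {"x": 30, "y": -30, "z": 0, "ax": 0, "ay": 0, "az": 0, "fingers": 40},
  {"x": 30, "y": -30, "z": 0, "ax": 0, "ay": 0, "az": 0, "fingers": 40},
])

```text
t: 8.65
eef_pos: [0.4446, 0.1666, 0.0966]
tool_rot: [0.0, 0.879, 0.477, 0.0]
contact_force: [0.3, -0.2, -0.2]
gripper_width: 0.466
grasp_force: 0.0
```

Emit:
jog_arm([
  {"x": 30, "y": -30, "z": 0, "ax": 0, "ay": 0, "az": 0, "fingers": 40},
  {"x": 30, "y": -30, "z": 0, "ax": 0, "ay": 0, "az": 0, "fingers": 40},
  {"x": 20, "y": -20, "z": 0, "ax": 0, "ay": 0, "az": 0, "fingers": 40},
  {"x": 0, "y": 0, "z": 0, "ax": 0, "ay": 0, "az": 8, "fingers": 40},
  {"x": 0, "y": 0, "z": 0, "ax": 0, "ay": 0, "az": 8, "fingers": 40},
  {"x": 0, "y": 0, "z": 0, "ax": 0, "ay": 0, "az": 8, "fingers": 40},
  {"x": 0, "y": 0, "z": 0, "ax": 0, "ay": 0, "az": 8, "fingers": 40},
  {"x": 0, "y": 0, "z": 0, "ax": 0, "ay": 0, "az": 8, "fingers": 40},
])

```text
t: 9.45
eef_pos: [0.4215, 0.2758, 0.0964]
tool_rot: [-0.0, 0.989, 0.145, 0.0]
contact_force: [0.4, 0.6, 0.2]
gripper_width: 0.471
grasp_force: 0.0
```

```bash
python3 - <<'E'
from fit import *
c=cam("side");t=cam("top")
for u,a in knobs(t,(280,180,400,290)): 
  P=px2w(t,u,.043)[0];print("knob",u.round(1),a,P.round(4))
for u,a in knobs(c,(260,180,400,280)): print("side",u.round(1),a,px2w(c,u,.031)[0].round(4))
print("L7",bottom(c,(.422,.2762,0)))
cv2.imwrite("pics/c3.png",np.hstack([cv2.resize(c["pixels"][290:380,280:400,::-1],(400,300),interpolation=2),cv2.resize(t["pixels"][175:295,270:430,::-1],(400,300),interpolation=2)]))
E
python3 go.py .422 .2762 .018
```

```text
knob [346.8 205.4] 74 [ 0.6202 -0.0514  0.043 ]
knob [317.  212.6] 76 [0.602  0.0198 0.043 ]
knob [367.7 227.6] 71 [ 0.5675 -0.1013  0.043 ]
knob [337.9 234.4] 75 [ 0.5502 -0.0306  0.043 ]
knob [308.2 242. ] 75 [0.5313 0.0398 0.043 ]
knob [359.  256.9] 72 [ 0.4973 -0.081   0.043 ]
side [301.2 219.9] 126 [ 0.6189 -0.0544  0.031 ]
side [297.2 238.1] 137 [0.5998 0.0158 0.031 ]
L7 [ 0.819 -0.001 -0.003]
t 9.55 pos [0.4215 0.2758 0.0965] z [ 4.e-04 -1.e-04 -1.e+00] phi 16.95 w 40.1 gf 0.0 F [-0.1 -0.3 -0.3]
d [ 0.6 -0.2 78.5]
```

View pics/c3.png

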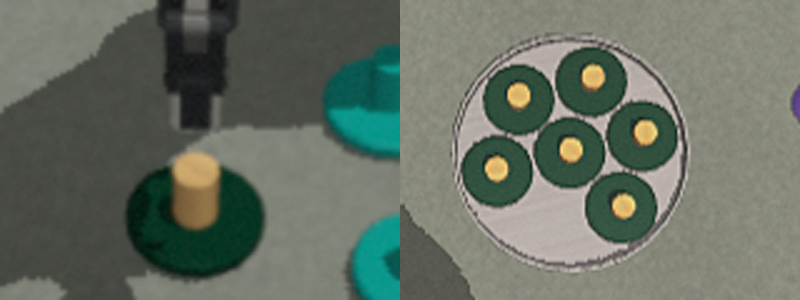

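Left crop: the gripper is centred above lid_7. Right crop: six lids sit properly in the tin and one free place remains at the lower left, around crop (540,235).

Emit:
jog_arm([
  {"x": 0.5, "y": 0, "z": 20, "ax": 0, "ay": 0, "az": 0, "fingers": 40},
  {"x": 0, "y": 0, "z": 26, "ax": 0, "ay": 0, "az": 0, "fingers": 40},
  {"x": 0, "y": 0, "z": 22, "ax": 0, "ay": 0, "az": 0, "fingers": 40},
  {"x": 0, "y": 0, "z": 10, "ax": 0, "ay": 0, "az": 0, "fingers": 40},
  {"x": 0, "y": 0, "z": 0, "ax": 0, "ay": 0, "az": 0, "fingers": 10},
  {"x": 0, "y": 0, "z": 0, "ax": 0, "ay": 0, "az": 0, "fingers": 10},
  {"x": 0, "y": 0, "z": 0, "ax": 0, "ay": 0, "az": 0, "fingers": 10},
  {"x": 0, "y": 0, "z": 0, "ax": 0, "ay": 0, "az": 0, "fingers": 10},
], force=30)

```text
t: 10.35
eef_pos: [0.4226, 0.2763, 0.0192]
tool_rot: [-0.0, 0.989, 0.148, 0.001]
contact_force: [-0.4, 0.5, -0.6]
gripper_width: 0.24
grasp_force: 29.9
```

```bash
python3 go.py .4785 -.010 .058
```

```text
t 10.35 pos [0.4226 0.2763 0.0192] z [ 0.0014  0.001  -1.    ] phi 17.02 w 20.5 gf 29.9 F [-0.4  0.5 -0.6]
d [-30.3 290.1 -39. ]
```

Emit:
jog_arm([
  {"x": 0, "y": 0, "z": -30, "ax": 0, "ay": 0, "az": 0, "fingers": 10},
  {"x": -3, "y": 25, "z": -10, "ax": 0, "ay": 0, "az": 0, "fingers": 10},
  {"x": -4, "y": 40, "z": 0, "ax": 0, "ay": 0, "az": 0, "fingers": 10},
  {"x": -4, "y": 40, "z": 0, "ax": 0, "ay": 0, "az": 0, "fingers": 10},
  {"x": -5, "y": 45, "z": 0, "ax": 0, "ay": 0, "az": 0, "fingers": 10},
  {"x": -5, "y": 45, "z": 0, "ax": 0, "ay": 0, "az": 0, "fingers": 10},
  {"x": -5, "y": 45, "z": 0, "ax": 0, "ay": 0, "az": 0, "fingers": 10},
  {"x": -4, "y": 35, "z": 0, "ax": 0, "ay": 0, "az": 0, "fingers": 10},
])

```text
t: 11.15
eef_pos: [0.4742, 0.0011, 0.059]
tool_rot: [0.0, 0.989, 0.147, 0.001]
contact_force: [0.2, -0.4, -0.6]
gripper_width: 0.246
grasp_force: 30.0
```

Emit:
jog_arm([
  {"x": 0, "y": 15, "z": 0, "ax": 0, "ay": 0, "az": 0, "fingers": 10},
  {"x": 0, "y": 0, "z": 0, "ax": 0, "ay": 0, "az": 0, "fingers": 10},
  {"x": 0, "y": 0, "z": 10, "ax": 0, "ay": 0, "az": 0, "fingers": 10},
  {"x": 0, "y": 0, "z": 6, "ax": 0, "ay": 0, "az": 0, "fingers": 10},
  {"x": 0, "y": 0, "z": 4, "ax": 0, "ay": 0, "az": 0, "fingers": 10},
  {"x": 0, "y": 0, "z": 0, "ax": 0, "ay": 0, "az": 0, "fingers": 10},
  {"x": 0, "y": 0, "z": 0, "ax": 0, "ay": 0, "az": 0, "fingers": 10},
  {"x": 0, "y": 0, "z": 0, "ax": 0, "ay": 0, "az": 0, "fingers": 10},
])

```text
t: 11.95
eef_pos: [0.4782, -0.0097, 0.0384]
tool_rot: [-0.0, 0.989, 0.148, 0.0]
contact_force: [1.9, 0.6, -1.7]
gripper_width: 0.251
grasp_force: 30.0
```

```bash
python3 go.py .4785 -.010 .0222
```

```text
t 11.95 pos [ 0.4782 -0.0097  0.0384] z [ 2.e-04  2.e-04 -1.e+00] phi 17.04 w 21.4 gf 30.0 F [ 1.9  0.6 -1.7]
d [ 0.2  0.3 16.2]
```

Lower, settle, and release.

Emit:
jog_arm([
  {"x": 0, "y": 0, "z": 4, "ax": 0, "ay": 0, "az": 0, "fingers": 10},
  {"x": 0, "y": 0, "z": 4, "ax": 0, "ay": 0, "az": 0, "fingers": 10},
  {"x": 0, "y": 0, "z": 4, "ax": 0, "ay": 0, "az": 0, "fingers": 10},
  {"x": 0, "y": 0, "z": 3, "ax": 0, "ay": 0, "az": 0, "fingers": 10},
  {"x": 0, "y": 0, "z": 1, "ax": 0, "ay": 0, "az": 0, "fingers": 10},
  {"x": 0, "y": 0, "z": 0.5, "ax": 0, "ay": 0, "az": 0, "fingers": 10},
  {"x": 0, "y": 0, "z": 0, "ax": 0, "ay": 0, "az": 0, "fingers": 10},
  {"x": 0, "y": 0, "z": 0, "ax": 0, "ay": 0, "az": 0, "fingers": 10},
])

```text
t: 12.75
eef_pos: [0.4782, -0.0103, 0.0219]
tool_rot: [0.0, 0.989, 0.148, 0.0]
contact_force: [1.6, -1.3, -1.0]
gripper_width: 0.24
grasp_force: 30.1
```

```bash
python3 go.py .4785 -.010 .0222
```

```text
t 12.75 pos [ 0.4782 -0.0103  0.0219] z [ 2.e-04 -1.e-04 -1.e+00] phi 17.0 w 20.5 gf 30.1 F [ 1.6 -1.3 -1. ]
d [ 0.4 -0.2 -0.3]
```

Emit:
jog_arm([
  {"x": 0, "y": 0, "z": 0, "ax": 0, "ay": 0, "az": 0, "fingers": 36},
  {"x": 0, "y": 0, "z": 0, "ax": 0, "ay": 0, "az": 0, "fingers": 36},
  {"x": 0, "y": 0, "z": -20, "ax": 0, "ay": 0, "az": 0, "fingers": 36},
  {"x": 0, "y": 0, "z": -45, "ax": 0, "ay": 0, "az": 0, "fingers": 36},
  {"x": 0, "y": 0, "z": -45, "ax": 0, "ay": 0, "az": 0, "fingers": 36},
  {"x": 0, "y": -45, "z": 0, "ax": 0, "ay": 0, "az": 0, "fingers": 36},
  {"x": 0, "y": -45, "z": 0, "ax": 0, "ay": 0, "az": 0, "fingers": 36},
  {"x": 0, "y": -45, "z": 0, "ax": 0, "ay": 0, "az": 0, "fingers": 36},
])

```text
t: 13.55
eef_pos: [0.4377, 0.1199, 0.1322]
tool_rot: [0.0, 0.989, 0.147, 0.0]
contact_force: [1.4, 1.1, -0.6]
gripper_width: 0.424
grasp_force: 0.0
```

Emit:
jog_arm([
  {"x": 0, "y": -40, "z": 0, "ax": 0, "ay": 0, "az": 0, "fingers": 36},
  {"x": 0, "y": -40, "z": 0, "ax": 0, "ay": 0, "az": 0, "fingers": 36},
  {"x": 0, "y": -40, "z": 0, "ax": 0, "ay": 0, "az": 0, "fingers": 36},
  {"x": 0, "y": 0, "z": 0, "ax": 0, "ay": 0, "az": 0, "fingers": 36},
  {"x": 0, "y": 0, "z": 0, "ax": 0, "ay": 0, "az": 0, "fingers": 36},
  {"x": 0, "y": 0, "z": 0, "ax": 0, "ay": 0, "az": 0, "fingers": 36},
  {"x": 0, "y": 0, "z": 0, "ax": 0, "ay": 0, "az": 0, "fingers": 36},
  {"x": 0, "y": 0, "z": 0, "ax": 0, "ay": 0, "az": 0, "fingers": 36},
])

```text
t: 14.35
eef_pos: [0.4039, 0.2325, 0.1317]
tool_rot: [0.0, 0.989, 0.147, -0.0]
contact_force: [0.2, -0.0, -1.0]
gripper_width: 0.419
grasp_force: 0.0
```

Run:
```python
from fit import *
c=cam("side");t=cam("top")
for u,a in knobs(t,(280,180,400,290)): 
  P=px2w(t,u,.043)[0];print("knob",u.round(1),a,P.round(4),np.hypot(P[0]-.550,P[1]+.029).round(4))
cv2.imwrite("pics/c4.png",np.hstack([cv2.resize(c["pixels"][180:300,250:410,::-1],(400,300),interpolation=2),cv2.resize(t["pixels"][175:295,270:430,::-1],(400,300),interpolation=2)]))
```

```text
knob [346.8 205.4] 74 [ 0.6202 -0.0514  0.043 ] 0.0737
knob [317.  212.6] 76 [0.602  0.0198 0.043 ] 0.0713
knob [367.7 227.6] 71 [ 0.5675 -0.1013  0.043 ] 0.0744
knob [338.  234.5] 74 [ 0.5501 -0.0307  0.043 ] 0.0017
knob [308.2 242. ] 74 [0.5314 0.0398 0.043 ] 0.0713
knob [359.  257.1] 70 [ 0.4969 -0.0809  0.043 ] 0.0743
knob [328.4 264.4] 71 [ 0.4787 -0.0087  0.043 ] 0.0742
```

View pics/c4.png

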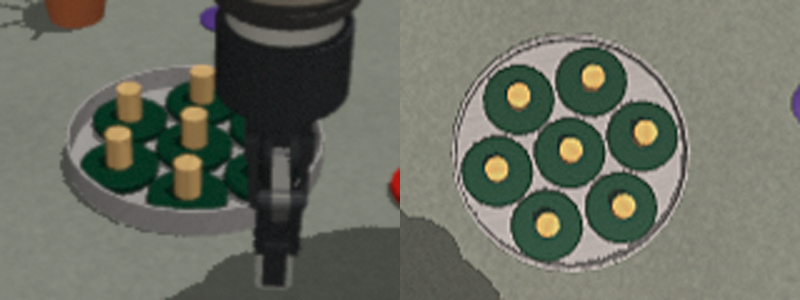

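All seven lids lie in one flat layer: the middle at crop (571,150) and the ring complete with gaps all round.

```bash
python3 -c "
from station import bot
print(bot.hand_in())"
```

```text
the job is handed in; nothing more can be done
None
```

I packed all seven green lids flat in the tin, one in the middle and six around it, and handed the job in at about 14.5 s; hand-in returned no verdict.

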